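# Change over the ribbon trays

### The arm

A 7-joint arm with a two-finger parallel gripper is mounted at the origin on the work surface. World frame = base frame: x ahead of the robot, y to its left, z up, the work surface at z = 0. Lengths are in m, angles in rad, forces in N, time in s.
With the tool pointing down it reaches from about 0.425 to 1.025 m from the base axis. Payload 3.6 kg.
Tool frame: the origin (TCP) lies midway between the tips of the shut fingers; the grasp point (between the pads) lies 19 mm behind it; z points along the fingers, x is the direction in which the jaws open and shut, and the axes are right-handed (so a half turn about z gives the same grasp; the last joint's range is limited). The gripper opens to 85 mm and grips with 20 to 120 N. Pads are 22 mm wide; open, the fingers measure 114 mm over their backs; the gripper's body (76 mm by 85 mm) begins 54 mm behind the grasp point. The pads swing forward as they close: fully open they stand 13 mm farther back than shut.
Start: joints at [1.05, 0.591, 0.048, 1.609, -0.033, 0.943, -0.034], TCP at [0.3, -0.66, 0.231] pointing down, gripper open.
Joint ranges: [-2.69, 2.69], [-0.47, 2.24], [-1.27, 1.36], [0.19, 2.51], [-1.53, 4.68], [0.08, 2.07], [-3.09, 3.09]. Speed limits (rad/s): [2.57, 2.57, 3.14, 3.14, 3.14, 3.14, 3.14].

### API

Orientations are given as a unit quaternion [w, x, y, z].
In Python, from cell import * gives the robot as it stands.
- The arm moves only by the shell command python3 -m jog 'ROWS' [FORCE]. ROWS is JSON, a list of rows, each a list of 3 entries, a list of its own where there are three numbers: the opening, from -1 (shut) to 1 (fully open), so that 0 is half open, then the shift along the tool's x, y, z in cm, then the turn about the tool's z in rad. In form: [[claw, [x, y, z], turn], ...]. A call has 1 to 12 rows; each row shifts and turns the commanded pose from where the row before left it, along the tool's axes as they then stand; what a row does not reach is not made up. A row lasts 1/10 s, in which the tool goes at most 50 mm and 8.59 degrees, less where a joint would pass 70% of its speed; a pose out of reach is approached as far as the arm can. A call with a gripper value outside its range is refused whole. The fingers move at their own pace and stop on an object; FORCE is the grip in N (left out, the last holds). Time passes only in rows, so rows that do not move let the fingers close. It gives the time, the measured TCP pose, the force and the opening at its end, in the units of the state.
- sense(): the state, without advancing time (a new reading comes with each control period).
- get_image(name): name is "scene" or "top"; returns (picture, depth): 480x640x3 uint8, blue, green, red; 480x640 float32, m along the optical axis (not along the pixel's ray), 0 where there is no reading.
- camera_model(name): a dict with "fx", "fy", "cx", "cy" (pixels), "k1" (the pictures are not rectified: a ray, as slopes to the right and down, at radius r is drawn at 1 + k1 r^2 times it, then the intrinsics apply), "R" (3x3) and "t" (3): a world point X has camera coordinates R X + t. Camera axes: x right, y down, z forward; pixel columns grow to the right and rows downward; lengths in m; the calibration is good to about 2 mm. A picture is of the moment at which its call begins. camera_model takes no time and is no camera call.
- close_job(): hands the job in, once; it reports no verdict.
The state is a dict: "time": time; "q": joint angles; "qvel": joint speeds; "effort": joint torques, N m; "eef_pos": TCP position; "tcp_rot": TCP orientation; "ft_force": force on the tool from outside, world axes, zero at the start; "wrist_torque": the same for the moment, N m; "opening": finger opening in m.
Only numpy, scipy, OpenCV 4.12 (cv2) and the standard library are available. Lean on these libraries where they do the work, as an engineer would, in place of code of your own. Each camera call takes 0.05 s, during which the arm holds its last target. There are 200 camera calls.

### The job

Change over the ribbon trays: push the yellow tray, which was left open, fully home with your fingertips, then hook a fingertip behind the raised lip of the orange tray and draw it out along its rails as far as it will go. Grasp and lift nothing: do not pinch the tray fronts, keep the spools standing in their trays, and leave the green tray and everything else on the table where it is.

Things in the scene. Friction and masses are not known exactly. Their poses are not given: they have to be found in the camera images.
- tray_orange (a joint): How far the orange tray is drawn out, m: 0 = fully home, 0.110 = at its outer stop (the tray to draw out; starts shut or up to 15 mm out). It slides level on its rails, straight out of its white case towards the robot's side; friction holds it where it is left, a push or pull of about 2 N moves it slowly (more when fast).
- orange_lip (a point): Raised lip at the front of the orange tray, an upright plate 116 mm wide, 5 mm thick. The point: middle of its top edge, on the rear (hooking) face, about 57 mm above the table; x axis level along the rails, into the case (the tray opens along -x), y along the lip, z up. 
- orange_case (a point): White fixed case of the orange tray, 200 x 120 x 50 mm, roofed, open at the front; roof 5 mm higher than the lip's top. The point: middle of the front edge of its roof's top; x along the rails, away from the robot. Tray home: its lip is 50 mm in front of the case. Right behind the lip lies the tray's empty finger pocket, 55 mm deep along x, 98 mm wide, floor 35 mm and side walls and rear divider 15 mm below the lip's top.
- orange_front (a point): Facing plate on the front of the orange lip, 5 mm thick, 116 mm wide, 36 mm high; the tray's outermost face. The point: middle of its top edge on the front face, 3 mm below the lip's top and 10 mm in front of the lip's rear face; x axis as for the lip. Lower edge about 18 mm above the table, on which a 2 mm blue cutting mat lies.
- tray_yellow (a joint): How far the yellow tray is drawn out, m: 0 = fully home, 0.110 = at its outer stop (the tray left open; starts 40 to 80 mm out). It slides level on its rails, straight out of its white case towards the robot's side; friction holds it where it is left, a push or pull of about 2 N moves it slowly (more when fast).
- yellow_lip (a point): Raised lip at the front of the yellow tray, an upright plate 116 mm wide, 5 mm thick. The point: middle of its top edge, on the rear (hooking) face, about 57 mm above the table; x axis level along the rails, into the case (the tray opens along -x), y along the lip, z up. 
- yellow_case (a point): White fixed case of the yellow tray, 200 x 120 x 50 mm, roofed, open at the front; roof 5 mm higher than the lip's top. The point: middle of the front edge of its roof's top; x along the rails, away from the robot. Tray home: its lip is 50 mm in front of the case. Right behind the lip lies the tray's empty finger pocket, 55 mm deep along x, 98 mm wide, floor 35 mm and side walls and rear divider 15 mm below the lip's top.
- yellow_front (a point): Facing plate on the front of the yellow lip, 5 mm thick, 116 mm wide, 36 mm high; the tray's outermost face. The point: middle of its top edge on the front face, 3 mm below the lip's top and 10 mm in front of the lip's rear face; x axis as for the lip. Lower edge about 18 mm above the table, on which a 2 mm blue cutting mat lies.
- tray_green (a joint): How far the green tray is drawn out, m: 0 = fully home, 0.110 = at its outer stop (to be left alone; starts up to 20 mm out). It slides level on its rails, straight out of its white case towards the robot's side; friction holds it where it is left, a push or pull of about 2 N moves it slowly (more when fast).
- green_lip (a point): Raised lip at the front of the green tray, an upright plate 116 mm wide, 5 mm thick. The point: middle of its top edge, on the rear (hooking) face, about 57 mm above the table; x axis level along the rails, into the case (the tray opens along -x), y along the lip, z up. 
- green_case (a point): White fixed case of the green tray, 200 x 120 x 50 mm, roofed, open at the front; roof 5 mm higher than the lip's top. The point: middle of the front edge of its roof's top; x along the rails, away from the robot. Tray home: its lip is 50 mm in front of the case. Right behind the lip lies the tray's empty finger pocket, 55 mm deep along x, 98 mm wide, floor 35 mm and side walls and rear divider 15 mm below the lip's top.
- green_front (a point): Facing plate on the front of the green lip, 5 mm thick, 116 mm wide, 36 mm high; the tray's outermost face. The point: middle of its top edge on the front face, 3 mm below the lip's top and 10 mm in front of the lip's rear face; x axis as for the lip. Lower edge about 18 mm above the table, on which a 2 mm blue cutting mat lies.
- plinth: Fixed plywood board 220 x 410 x 12 mm (x, y, z) under three white tray cases side by side, 130 mm apart (each case 200 x 120 x 50 mm, fixed); which tray is in which place varies. Origin: centre of its underside; x along the rails, away from the robot.
- spool_blue: Loose spool of ribbon, diameter 40 mm, 24 mm high, white flanges, standing in the orange tray, blue ribbon. Origin: centre of its underside.
- spool_red: Loose spool of ribbon, diameter 40 mm, 24 mm high, white flanges, standing in the orange tray, red ribbon. Origin: centre of its underside.
- spool_purple: Loose spool of ribbon, diameter 40 mm, 24 mm high, white flanges, standing in the yellow tray, purple ribbon. Origin: centre of its underside.
- bowl_a: Loose orange plastic bowl, diameter 150 mm, 70 mm high. Origin: centre of its underside. Bystander.
- bowl_b: Loose orange plastic bowl, diameter 130 mm, 60 mm high. Origin: centre of its underside. Bystander.
- jar: Loose white jar with red cap, diameter 64 mm, 90 mm high. Origin: centre of its underside. Bystander.
- glue_gun: Loose dark blue glue gun lying flat, about 230 x 140 x 42 mm, nozzle along its x, grip along its -y. Origin: under the middle of its barrel. Bystander.
- pencil_cup: Loose blue cup, diameter 68 mm, 95 mm high. Origin: centre of its underside. Bystander.

How it is judged:
On the way, in this order (a step that is already met when the one before it is completed fails the run):
1. the yellow tray is fully home (value of joint tray_yellow below 0.005 m), for 0.2 s.
2. the orange tray is being drawn by a fingertip behind its lip (contact force between orange_lip and the fingers above 0.5 N and value of joint tray_orange above 0.03 m), for 0.05 s.
3. the orange tray is drawn fully out (value of joint tray_orange above 0.102 m), for 0.2 s.
At the end, for the whole second after the job is handed in: The yellow tray is within 5 mm of fully home, the orange tray within 8 mm of its outer stop (joint over 0.102), both at rest; the green tray within 6 mm of where it was; the three spools standing upright and at rest in their trays; the bowls, jar, glue gun and cup within 20 mm of where they were (value of joint tray_yellow below 0.005 m and value of joint tray_orange above 0.102 m and distance of green_lip from where it was at the start of the episode below 0.006 m and angle between each of spool_blue, spool_red, spool_purple's own z axis and vertical below 0.2 rad and height (world z) of spool_blue between 0.015 and 0.03 m and height (world z) of spool_red between 0.015 and 0.03 m and height (world z) of spool_purple between 0.015 and 0.03 m and linear speed of each of spool_blue, spool_red, spool_purple below 0.01 m/s and velocity of joint tray_orange between -0.005 and 0.005 m/s and velocity of joint tray_yellow between -0.005 and 0.005 m/s and distance of each of bowl_a, bowl_b, jar, glue_gun, pencil_cup from where it was at the start of the episode below 0.02 m); the robot touches nothing.
It fails at once if a tray front is pinched (gripped on front and rear at once) (contact force between each of orange_front, orange_lip and the fingers above 2 N or contact force between each of yellow_front, yellow_lip and the fingers above 2 N).
It fails at once if the green tray is moved (distance of green_lip from where it was at the start of the episode above 0.008 m).
It fails at once if a spool is lifted or toppled (height (world z) of any of spool_blue, spool_red, spool_purple above 0.037 m or angle between any of spool_blue, spool_red, spool_purple's own z axis and vertical above 0.6 rad).
It fails at once if a bystander is lifted, carried or knocked out of place (distance of any of bowl_a, bowl_b, jar, glue_gun, pencil_cup from where it was at the start of the episode above 0.025 m).
It also fails if it takes over 45 s, if anything falls off the work surface, if the arm or the gripper's body presses on something with over 40 N, if the wrist force passes 120 N, or if a joint passes its speed limit or range.

## Working session

There is one attempt and no reset: what is moved stays moved. The work goes in short steps, Python scripts to look and compute and a shell command to move; the robot and the scene stay as the last step left them, time stands still between calls to the robot, and variables do not carry over. Pictures are saved under pics/ and viewed, about 8 in all and at most 12, crops included, and the job is handed in when it is done.

```bash
mkdir -p pics
python3 - <<'E'
from cell import *
import cv2,numpy as np
for n in("scene","top"):
    im,d=get_image(n); cv2.imwrite(f"pics/{n}0.png",im); np.save(f"{n}0.npy",d)
    m=camera_model(n); print(n,{k:np.round(v,4).tolist() for k,v in m.items()})
s=sense(); print({k:np.round(v,4).tolist() for k,v in s.items()})
E
```

```text
scene {'fx': 433.174, 'fy': 433.174, 'cx': 317.79, 'cy': 244.7463, 'k1': -0.0096, 'R': [[-0.6161, 0.7876, 0.0019], [0.4836, 0.3802, -0.7884], [-0.6217, -0.4849, -0.6152]], 't': [0.3496, -0.216, 1.5795]}
top {'fx': 451.41, 'fy': 451.41, 'cx': 315.855, 'cy': 249.7385, 'k1': -0.0714, 'R': [[-0.0371, -0.9993, -0.0044], [-0.9759, 0.0372, -0.2152], [0.2152, -0.0037, -0.9766]], 't': [0.0269, 0.5944, 1.0675]}
{'time': 0.1, 'q': [1.0505, 0.592, 0.0483, 1.6097, -0.0333, 0.9427, -0.0337], 'qvel': [0.0006, -0.0022, 0.0001, -0.0025, 0.0003, 0.0004, -0.0006], 'effort': [0.0042, -54.9996, 1.5528, -19.8825, 0.0096, 0.0038, -0.0], 'eef_pos': [0.2998, -0.6593, 0.2303], 'tcp_rot': [-0.0005, 0.8408, -0.5413, -0.0009], 'ft_force': [-0.979, -0.4522, 0.1353], 'wrist_torque': [0.0023, -0.0294, -0.0117], 'opening': 0.0852}
```

View pics/top0.png

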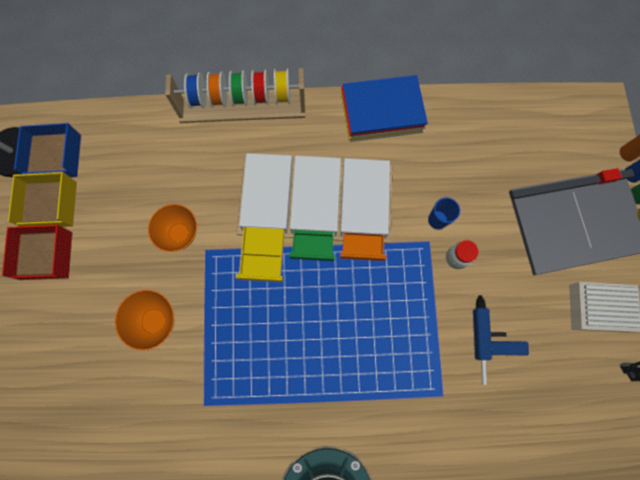

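View pics/scene0.png

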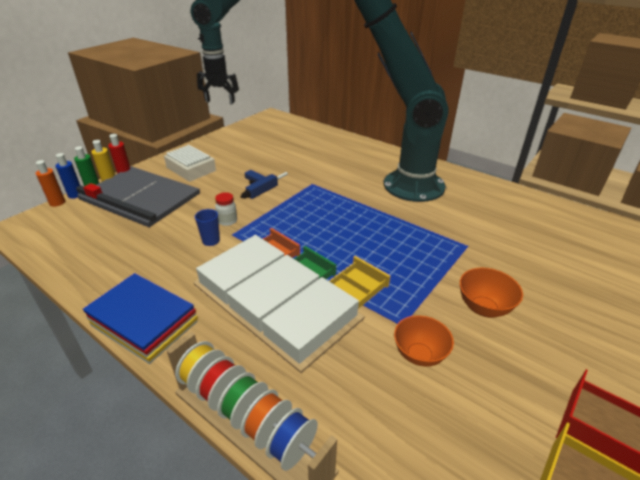

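```bash
cat > h.py <<'E'
from cell import *
import cv2,numpy as np
def slopes(n,uv):
    m=camera_model(n); K=np.array([[m["fx"],0,m["cx"]],[0,m["fy"],m["cy"]],[0,0,1.]])
    return cv2.undistortPoints(np.float64(uv).reshape(-1,1,2),K,np.array([m["k1"],0,0,0,0.]))[:,0],np.array(m["R"]),np.array(m["t"])
def pts(n,uv,depth):
    s,R,t=slopes(n,uv); return (np.c_[s,np.ones(len(s))]*np.asarray(depth)[:,None]-t)@R
def plane(n,uv,z):
    s,R,t=slopes(n,uv); d=np.c_[s,np.ones(len(s))]@R; c=-R.T@t
    return c+d*((z-c[2])/d[:,2])[:,None]
HUE=dict(yellow=(20,35),green=(50,85),orange=(5,16))
def look(tag):
    im,d=get_image("top"); cv2.imwrite(f"pics/{tag}.png",im)
    hsv=cv2.cvtColor(im,cv2.COLOR_BGR2HSV)
    roi=np.zeros(d.shape,bool); roi[150:320,230:400]=1
    w=(roi&(hsv[...,1]<40)&(hsv[...,2]>150)).astype(np.uint8)
    for c in cv2.findContours(cv2.erode(w,None),cv2.RETR_EXTERNAL,2)[0]:
        if cv2.contourArea(c)>800:
            q=cv2.boxPoints(cv2.minAreaRect(plane("top",c[:,0],.062)[:,:2].astype(np.float32)))
            print("roof",np.round(q[np.lexsort((q[:,1],q[:,0]>.72))],4).tolist())
    for k,(a,b) in HUE.items():
        M=roi&(hsv[...,0]>=a)&(hsv[...,0]<=b)&(hsv[...,1]>170)&(hsv[...,2]>60)
        v,u=np.nonzero(M&(d>0)); uv=np.c_[u,v]; P=pts("top",uv,d[v,u])
        f=P[(P[:,2]>.048)&(P[:,2]<.064)]
        if len(f)<5: print(k,"few");continue
        # lip: strip nearest the robot
        print(k,len(P),len(f),"x",np.round(np.percentile(f[:,0],[1,10,50,90,99]),4),"y",np.round(np.percentile(f[:,1],[1,50,99]),4),"z",np.round(np.percentile(f[:,2],[5,50,95]),4))
        for r in range(v.min(),v.max()+1):
            i=v==r; print("  row",r,i.sum(),np.round(np.median(P[i],0),4))
E
python3 - <<'E'
from h import *
look("top1")
im=cv2.imread("pics/top1.png")[145:295,230:400]
cv2.imwrite("pics/crop1.png",cv2.resize(im,None,fx=4,fy=4,interpolation=cv2.INTER_CUBIC)[:600])
E
```

```text
roof [[0.6330000162124634, -0.17810000479221344], [0.6437000036239624, -0.06270000338554382], [0.8277000188827515, -0.19609999656677246], [0.8384000062942505, -0.08070000261068344]]
roof [[0.6460999846458435, -0.04859999939799309], [0.6570000052452087, 0.06710000336170197], [0.8398000001907349, -0.06700000166893005], [0.8507000207901001, 0.048700001090765]]
roof [[0.6575999855995178, 0.08139999955892563], [0.6686999797821045, 0.19679999351501465], [0.8521999716758728, 0.06270000338554382], [0.8633000254631042, 0.17810000479221344]]
yellow 2056 197 x [0.5257 0.5282 0.5338 0.5394 0.5419] y [0.0944 0.1492 0.204 ] z [0.0504 0.056  0.0607]
  row 228 17 [0.6694 0.1712 0.0227]
  row 229 37 [0.6653 0.1438 0.0236]
  row 230 40 [0.6626 0.1401 0.0232]
  row 231 39 [0.66   0.1414 0.023 ]
  row 232 39 [0.6571 0.1413 0.0226]
  row 233 40 [0.6547 0.1405 0.0226]
  row 234 41 [0.6515 0.1418 0.0233]
  row 235 41 [0.6487 0.1412 0.0235]
  row 236 40 [0.6464 0.1428 0.0238]
  row 237 40 [0.6436 0.1403 0.023 ]
  row 238 40 [0.6411 0.1432 0.0229]
  row 239 40 [0.6381 0.143  0.023 ]
  row 240 40 [0.6356 0.14
[... 3065 characters left out ...]
 row 242 41 [ 0.6201 -0.1194  0.0232]
  row 243 40 [ 0.6177 -0.118   0.0227]
  row 244 39 [ 0.6147 -0.1193  0.0225]
  row 245 39 [ 0.6123 -0.1192  0.0228]
  row 246 39 [ 0.6097 -0.1192  0.0226]
  row 247 39 [ 0.6068 -0.1185  0.023 ]
  row 248 39 [ 0.6043 -0.1187  0.0235]
  row 249 39 [ 0.6016 -0.1188  0.023 ]
  row 250 39 [ 0.5989 -0.1183  0.0226]
  row 251 40 [ 0.5961 -0.117   0.0226]
  row 252 40 [ 0.5926 -0.1168  0.0227]
  row 253 39 [ 0.5847 -0.1111  0.0573]
  row 254 42 [ 0.5812 -0.1102  0.0562]
  row 255 44 [ 0.5792 -0.1127  0.0554]
  row 256 45 [ 0.5765 -0.1138  0.0539]
  row 257 44 [ 0.5748 -0.1155  0.0507]
  row 258 28 [ 0.5729 -0.134   0.0436]
  row 259 10 [ 0.5708 -0.155   0.0363]
```

View pics/crop1.png

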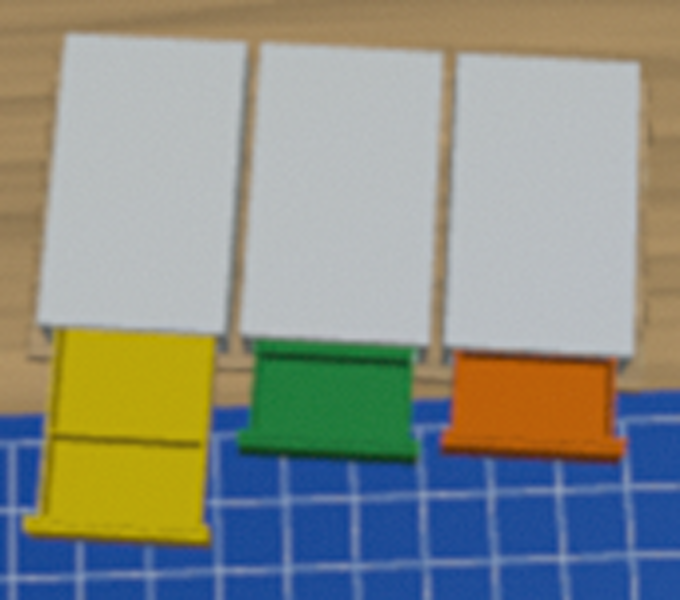

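Top view: yellow tray at left, well out (lip near px 260,277, about 70 mm out). Green is in the middle, and orange at right is nearly shut (lip near px 363,255). The rails are yawed about −5.3°, and roof size and lip heights match the given values. Next I turn, shut the fingers and travel.

```bash
python3 -m jog '[[-1,[0,0,0],0.13],[-1,[0,0,0],0.13],[-1,[0,0,0],0.13],[-1,[0,0,0],0.13],[-1,[0,-4,0],0],[-1,[0,-4,0],0],[-1,[0,-3,0],0],[-1,[-4,0,0],0],[-1,[-4,0,0],0],[-1,[-4,0,0],0],[-1,[-4,0,0],0],[-1,[-4,0,0],0]]'
python3 -m jog '[[-1,[-4,0,0],0],[-1,[-4,0,0],0],[-1,[-4,0,0],0],[-1,[-4,0,0],0],[-1,[-4,0,0],0],[-1,[-4,0,0],0],[-1,[-4,0,0],0],[-1,[-4,0,0],0],[-1,[-4,0,0],0],[-1,[-4,0,0],0],[-1,[-4,0,0],0],[-1,[-4,0,0],0]]'
```

```text
time: 1.35
eef_pos: [0.4282, -0.4692, 0.2309]
tcp_rot: [0.0, -0.673, 0.739, 0.0]
ft_force: [1.1, -0.1, 0.2]
opening: -0.0001
time: 2.55
eef_pos: [0.4727, 0.0084, 0.2313]
tcp_rot: [0.0, -0.673, 0.739, -0.0]
ft_force: [0.3, -0.6, 0.3]
opening: -0.0001
```

```bash
python3 -m jog '[[-1,[-4,0,0],0],[-1,[-4,0,0],0],[-1,[-4,0,0],0],[-1,[-2.7,0,0],0],[-1,[0,0,0],0],[-1,[0,0,4],0],[-1,[0,0,4],0],[-1,[0,0,4],0],[-1,[0,0,4],0],[-1,[0,0,2],0],[-1,[0,0,1.5],0],[-1,[0,0,0],0]]'
python3 - <<'E'
from h import *
im,d=get_image("scene"); cv2.imwrite("pics/s1.png",cv2.resize(im[180:380,220:480],None,fx=3,fy=3))
E
```

```text
time: 3.75
eef_pos: [0.4852, 0.1517, 0.0344]
tcp_rot: [-0.002, -0.673, 0.74, 0.001]
ft_force: [0.3, 0.7, 0.1]
opening: -0.0002
```

View pics/s1.png

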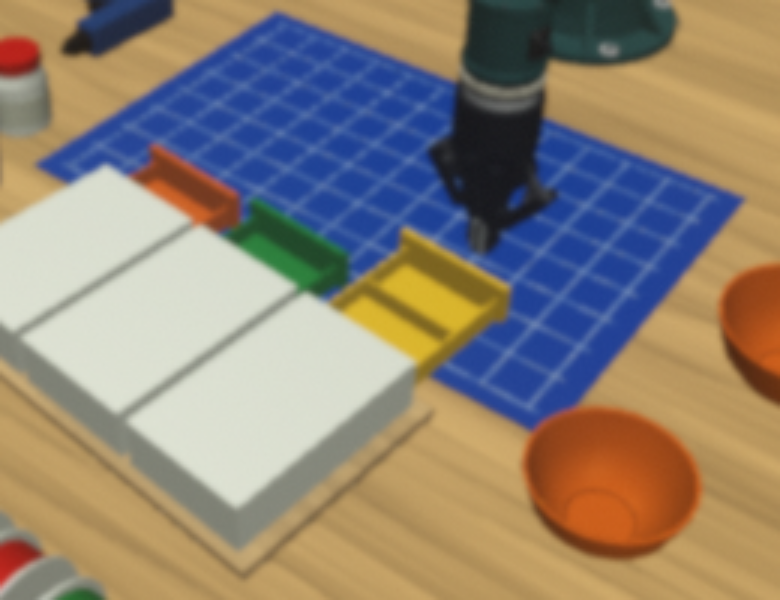

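Scene view: shut fingertips (crop px 480,240) stand upright just in front of the yellow front plate, clear of green. Next I push gently and watch the force.

```bash
python3 -m jog '[[-1,[0,-1,0],0],[-1,[0,-1,0],0],[-1,[0,-0.7,0],0],[-1,[0,-0.5,0],0],[-1,[0,-0.5,0],0],[-1,[0,-0.5,0],0],[-1,[0,-0.5,0],0],[-1,[0,-0.5,0],0]]'
python3 -m jog '[[-1,[0,-0.6,0],0],[-1,[0,-0.6,0],0],[-1,[0,-0.6,0],0],[-1,[0,-0.6,0],0],[-1,[0,-0.6,0],0],[-1,[0,-0.5,0],0]]'
```

```text
time: 4.6
eef_pos: [0.5382, 0.1482, 0.0362]
tcp_rot: [-0.0, -0.673, 0.739, 0.0]
ft_force: [-1.8, -0.7, 0.9]
opening: 0.0002
time: 5.2
eef_pos: [0.5738, 0.1449, 0.0362]
tcp_rot: [-0.0, -0.673, 0.739, -0.0]
ft_force: [-2.1, -0.1, 1.1]
opening: 0.0001
```

```bash
python3 -m jog '[[-1,[0,-0.4,0],0],[-1,[0,-0.4,0],0],[-1,[0,-0.3,0],0],[-1,[0,-0.2,0],0]]'
python3 -m jog '[[-1,[0,-0.2,0],0],[-1,[0,-0.1,0],0]]'
python3 -m jog '[[-1,[0,-0.2,0],0],[-1,[0,-0.1,0],0]]'
```

```text
time: 5.6
eef_pos: [0.5864, 0.1437, 0.0362]
tcp_rot: [-0.0, -0.673, 0.739, -0.0]
ft_force: [-2.0, -1.5, 0.6]
opening: -0.0002
time: 5.8
eef_pos: [0.5886, 0.1434, 0.0362]
tcp_rot: [-0.001, -0.673, 0.739, 0.0]
ft_force: [-4.5, -0.9, 2.0]
opening: 0.0001
time: 6.0
eef_pos: [0.5885, 0.1435, 0.036]
tcp_rot: [-0.003, -0.674, 0.739, 0.002]
ft_force: [-8.7, -0.4, 6.4]
opening: -0.0001
```

```bash
python3 -m jog '[[-1,[0,0,0],0],[-1,[0,0,0],0],[-1,[0,2,0],0],[-1,[0,3,0],0],[-1,[0,0,-3],0],[-1,[0,0,-4],0],[-1,[0,0,-4],0],[-1,[0,3,-3],0],[-1,[0,4,0],0],[-1,[0,0,0],0]]'
python3 - <<'E'
from h import *
look("top2")
im=cv2.imread("pics/top2.png")[145:295,230:400]
cv2.imwrite("pics/crop2.png",cv2.resize(im,None,fx=4,fy=4,interpolation=cv2.INTER_CUBIC)[:600])
E
```

```text
time: 7.0
eef_pos: [0.4684, 0.1554, 0.1773]
tcp_rot: [-0.0, -0.675, 0.738, 0.001]
ft_force: [-1.1, -0.4, 0.1]
opening: 0.0001
roof [[0.6326000094413757, -0.17810000479221344], [0.6431999802589417, -0.06239999830722809], [0.8277999758720398, -0.19599999487400055], [0.8384000062942505, -0.08030000329017639]]
roof [[0.6450999975204468, -0.04839999973773956], [0.656000018119812, 0.06710000336170197], [0.8396999835968018, -0.06679999828338623], [0.8507000207901001, 0.048700001090765]]
roof [[0.6575000286102295, 0.08089999854564667], [0.6687999963760376, 0.19689999520778656], [0.8519999980926514, 0.06199999898672104], [0.8633000254631042, 0.17800000309944153]]
yellow 962 200 x [0.5964 0.5997 0.6054 0.6113 0.6136] y [0.0882 0.1405 0.1943] z [0.0504 0.0558 0.0601]
  row 228 11 [0.6696 0.1792 0.0226]
  row 229 30 [0.6656 0.1535 0.0237]
  row 230 40 [0.6628 0.1399 0.0234]
  row 231 40 [0.66   0.1403 0.0237]
  row 232 39 [0.6576 0.1414 0.0228]
  row 233 39 [0.6541 0.1413 0.0233]
  row 234 41 [0.6517 0.1417 0.0225]
  row 235 39 [0.6493 0.1418 0.0222]
  row 236 41 [0.6465 0.1419 0.0229]
  row 237
[... 2210 characters left out ...]
 row 242 40 [ 0.6205 -0.1185  0.0227]
  row 243 40 [ 0.6177 -0.1183  0.0223]
  row 244 39 [ 0.615  -0.1195  0.0224]
  row 245 38 [ 0.6123 -0.1181  0.0229]
  row 246 39 [ 0.6096 -0.119   0.0221]
  row 247 39 [ 0.607  -0.1188  0.0227]
  row 248 39 [ 0.6044 -0.1185  0.022 ]
  row 249 39 [ 0.6017 -0.1182  0.0226]
  row 250 39 [ 0.5989 -0.1179  0.0221]
  row 251 40 [ 0.596  -0.1168  0.0222]
  row 252 40 [ 0.5928 -0.1167  0.0234]
  row 253 41 [ 0.5846 -0.1116  0.0569]
  row 254 42 [ 0.5812 -0.1101  0.0571]
  row 255 44 [ 0.579  -0.1129  0.0563]
  row 256 45 [ 0.5764 -0.1138  0.0541]
  row 257 43 [ 0.5743 -0.1138  0.0508]
  row 258 29 [ 0.5731 -0.1327  0.0429]
  row 259 10 [ 0.5707 -0.155   0.0366]
```

View pics/crop2.png

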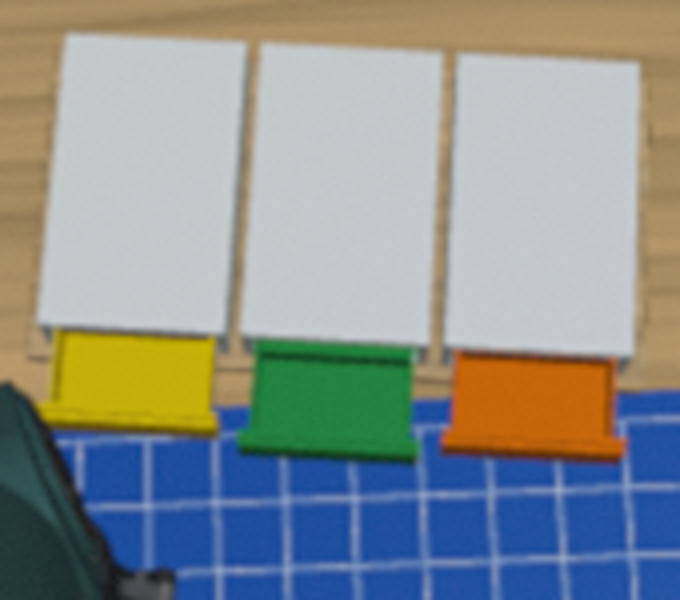

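Yellow lip (crop px 130,415) now sits at its home distance from the case. Green and orange are unchanged and orange is about 1 mm out. Next, over to a point above the orange pocket.

```bash
python3 -m jog '[[-1,[4,0,0],0],[-1,[4,0,0],0],[-1,[4,0,0],0],[-1,[4,0,0],0],[-1,[4,-2,0],0],[-1,[4,-2,0],0],[-1,[1.8,-4,0],0],[-1,[0,-4,0],0],[-1,[0,-3,0],0],[-1,[0,-1.6,0],0],[-1,[0,0,0],0],[-1,[0,0,0],0]]'
```

```text
time: 8.25
eef_pos: [0.6142, -0.1182, 0.1758]
tcp_rot: [-0.0, -0.673, 0.739, -0.0]
ft_force: [-0.8, -0.0, 0.1]
opening: -0.0002
```

```bash
python3 -m jog '[[-1,[0,0.5,0],0],[-1,[0,0,3],0],[-1,[0,0,3],0],[-1,[0,0,2.5],0],[-1,[0,0,0],0],[-1,[0,0,0],0]]'
python3 - <<'E'
from h import *
im,d=get_image("scene"); cv2.imwrite("pics/s2.png",cv2.resize(im[180:330,190:390],None,fx=4,fy=4))
E
```

```text
time: 8.85
eef_pos: [0.6079, -0.1174, 0.0916]
tcp_rot: [-0.0, -0.673, 0.739, 0.0]
ft_force: [0.8, 0.6, -0.5]
opening: 0.0003
```

View pics/s2.png

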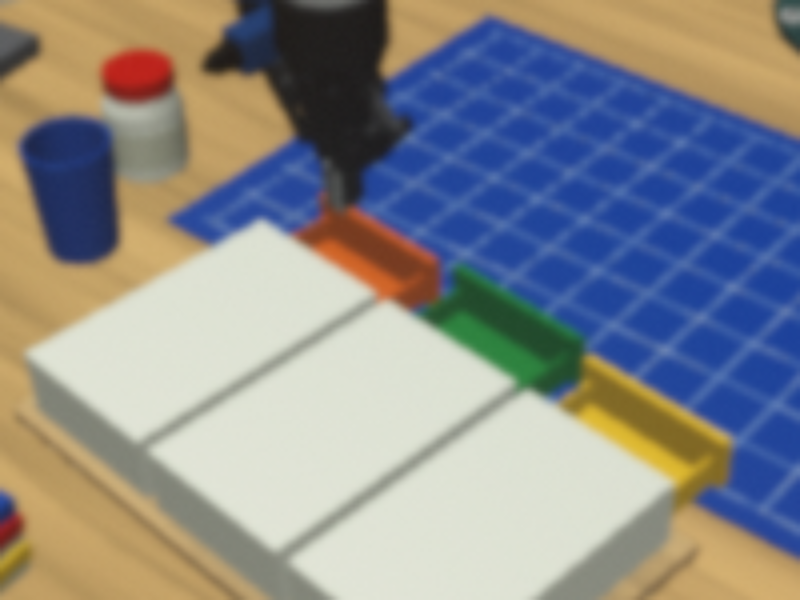

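Fingertip (crop px 345,205) hovers over the orange pocket, jaws across the rails. Next I descend.

```bash
python3 -m jog '[[-1,[0,0,2],0],[-1,[0,0,1.5],0],[-1,[0,0,0],0]]'
python3 -m jog '[[-1,[0,0,1.5],0],[-1,[0,0,0.7],0],[-1,[0,0,0],0],[-1,[0,0,0],0]]'
```

```text
time: 9.2
eef_pos: [0.6078, -0.1171, 0.0555]
tcp_rot: [-0.001, -0.673, 0.739, 0.001]
ft_force: [-0.1, 0.3, 0.0]
opening: 0.0002
time: 9.6
eef_pos: [0.6089, -0.1174, 0.0341]
tcp_rot: [-0.0, -0.673, 0.739, 0.0]
ft_force: [0.6, -0.2, 0.6]
opening: 0.0
```

```bash
python3 -m jog '[[-1,[0,0.5,0],0],[-1,[0,0.4,0],0],[-1,[0,0.3,0],0],[-1,[0,0.3,0],0],[-1,[0,0.4,0],0],[-1,[0,0.5,0],0],[-1,[0,0.5,0],0],[-1,[0,0.5,0],0],[-1,[0,0.5,0],0],[-1,[0,0.5,0],0]]'
python3 -m jog '[[-1,[0,0.5,0],0],[-1,[0,0.5,0],0],[-1,[0,0.5,0],0],[-1,[0,0.5,0],0],[-1,[0,0.5,0],0],[-1,[0,0.5,0],0],[-1,[0,0.5,0],0],[-1,[0,0.5,0],0],[-1,[0,0.5,0],0],[-1,[0,0.5,0],0]]'
```

```text
time: 10.6
eef_pos: [0.5651, -0.1132, 0.0346]
tcp_rot: [0.0, -0.673, 0.739, -0.0]
ft_force: [1.8, -0.1, 1.6]
opening: -0.0002
time: 11.6
eef_pos: [0.5149, -0.1085, 0.0343]
tcp_rot: [0.0, -0.673, 0.739, 0.0]
ft_force: [2.2, -0.2, 1.2]
opening: 0.0002
```

```bash
python3 -m jog '[[-1,[0,0.5,0],0],[-1,[0,0.5,0],0],[-1,[0,0.5,0],0],[-1,[0,0.4,0],0],[-1,[0,0.3,0],0]]'
python3 -m jog '[[-1,[0,0.2,0],0],[-1,[0,0.2,0],0]]'
python3 -m jog '[[-1,[0,0.2,0],0],[-1,[0,0.2,0],0]]'
```

```text
time: 12.1
eef_pos: [0.4927, -0.1064, 0.0342]
tcp_rot: [-0.0, -0.673, 0.739, 0.0]
ft_force: [2.0, 1.3, 2.0]
opening: 0.0001
time: 12.3
eef_pos: [0.4892, -0.1061, 0.0342]
tcp_rot: [-0.0, -0.673, 0.739, 0.0]
ft_force: [2.8, 0.8, -0.2]
opening: -0.0002
time: 12.5
eef_pos: [0.4863, -0.1058, 0.0343]
tcp_rot: [0.001, -0.673, 0.739, -0.001]
ft_force: [5.6, 0.6, -2.4]
opening: -0.0002
```

```bash
python3 -m jog '[[-1,[0,0.2,0],0],[-1,[0,0,0],0],[-1,[0,0,0],0]]'
python3 -m jog '[[-1,[0,-0.6,0],0],[-1,[0,-0.8,0],0],[-1,[0,0,0],0],[-1,[0,0,0],0]]'
```

```text
time: 12.8
eef_pos: [0.4863, -0.1059, 0.0344]
tcp_rot: [0.002, -0.673, 0.739, -0.002]
ft_force: [5.2, 1.0, -3.5]
opening: 0.0002
time: 13.2
eef_pos: [0.4966, -0.1071, 0.0341]
tcp_rot: [-0.001, -0.673, 0.739, 0.001]
ft_force: [-0.7, -0.4, -0.0]
opening: 0.0003
```

The tray stalled at its stop and the finger is freed from the lip. Next I rise, move clear and check.

```bash
python3 -m jog '[[-1,[0,0,-2],0],[-1,[0,0,-3],0],[-1,[0,0,-4],0],[-1,[0,0,-4],0],[-1,[0,0,-4],0],[-1,[0,0,-4],0],[-1,[0,0,0],0],[-1,[-3,4,0],0],[-1,[-4,2,0],0],[-1,[-4,0,0],0],[-1,[0,0,0],0],[-1,[0,0,0],0]]'
python3 - <<'E'
from h import *
look("top3")
im=cv2.imread("pics/top3.png"); cv2.imwrite("pics/f3.png",im)
E
```

```text
time: 14.4
eef_pos: [0.4468, 0.0089, 0.2435]
tcp_rot: [-0.001, -0.674, 0.738, 0.001]
ft_force: [0.0, -0.0, -0.2]
opening: -0.0
roof [[0.6331999897956848, -0.17829999327659607], [0.6437000036239624, -0.06260000169277191], [0.8278999924659729, -0.19599999487400055], [0.8384000062942505, -0.08030000329017639]]
roof [[0.6452999711036682, -0.04839999973773956], [0.6564000248908997, 0.06719999760389328], [0.8396999835968018, -0.06700000166893005], [0.8507999777793884, 0.04859999939799309]]
roof [[0.6575999855995178, 0.0812000036239624], [0.6687999963760376, 0.19689999520778656], [0.8521000146865845, 0.062300000339746475], [0.8633000254631042, 0.17800000309944153]]
yellow 960 201 x [0.5971 0.6    0.6056 0.6117 0.6139] y [0.0897 0.1436 0.199 ] z [0.0504 0.0556 0.0605]
  row 228 11 [0.6692 0.1786 0.0243]
  row 229 30 [0.6656 0.1532 0.0235]
  row 230 40 [0.6626 0.14   0.0236]
  row 231 39 [0.6598 0.1392 0.0222]
  row 232 39 [0.6574 0.1417 0.0233]
  row 233 38 [0.6546 0.1406 0.0224]
  row 234 40 [0.6519 0.1401 0.0233]
  row 235 41 [0.6491 0.1419 0.0225]
  row 236 40 [0.6465 0.1429 0.023 ]
  row
[... 2702 characters left out ...]
  row 284 32 [ 0.5096 -0.1193  0.0227]
  row 285 32 [ 0.5068 -0.119   0.0222]
  row 286 32 [ 0.5045 -0.1193  0.0228]
  row 287 32 [ 0.5019 -0.1189  0.0235]
  row 288 32 [ 0.4993 -0.1191  0.0224]
  row 289 32 [ 0.4966 -0.1184  0.022 ]
  row 290 31 [ 0.4942 -0.1199  0.0227]
  row 291 31 [ 0.4916 -0.1195  0.0221]
  row 292 31 [ 0.4891 -0.12    0.0223]
  row 293 30 [ 0.4864 -0.1182  0.0224]
  row 294 30 [ 0.4841 -0.1181  0.0228]
  row 295 30 [ 0.4808 -0.1179  0.0225]
  row 296 30 [ 0.4754 -0.1152  0.0571]
  row 297 30 [ 0.4724 -0.1162  0.0571]
  row 298 33 [ 0.4699 -0.1199  0.0556]
  row 299 33 [ 0.4676 -0.1203  0.054 ]
  row 300 20 [ 0.4646 -0.1332  0.0533]
  row 301 4 [ 0.4624 -0.1518  0.0436]
```

View pics/f3.png

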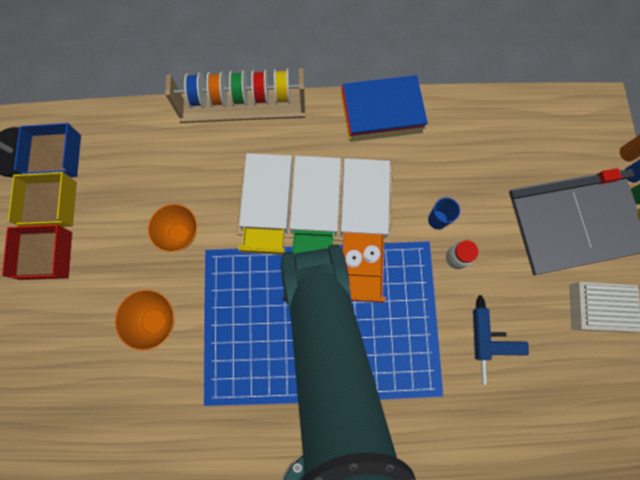

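Orange tray is fully out (lip px ~365,298, moved about 109 mm), with both spools standing at px (353,258) and (373,254). The arm hides the green lip, so I move aside to check it.

```bash
python3 -m jog '[[-1,[-4,0,0],0],[-1,[-4,0,0],0],[-1,[-4,0,0],0],[-1,[-4,0,0],0],[-1,[-4,0,0],0],[-1,[-4,0,0],0],[-1,[0,0,0],0],[-1,[0,0,0],0],[-1,[0,0,0],0]]'
python3 - <<'E' | grep -v row
from h import *
look("top4")
a,b=[cv2.imread(f"pics/top{i}.png") for i in("0","4")]
d=(cv2.absdiff(a,b).max(2)>60).astype(np.uint8)
n,_,st,_=cv2.connectedComponentsWithStats(cv2.morphologyEx(d,cv2.MORPH_OPEN,np.ones((2,2))))
print(st[1:][st[1:,4]>6].tolist())
print(np.abs(sense()["qvel"]).max())
E
```

```text
time: 15.35
eef_pos: [0.4704, 0.2444, 0.2436]
tcp_rot: [-0.001, -0.672, 0.74, -0.0]
ft_force: [1.2, -0.8, 0.2]
opening: 0.0001
roof [[0.6330000162124634, -0.1776999980211258], [0.6442000269889832, -0.06129999831318855], [0.8277000188827515, -0.1965000033378601], [0.8389000296592712, -0.07999999821186066]]
roof [[0.6446999907493591, -0.04839999973773956], [0.6557000279426575, 0.06719999760389328], [0.8398000001907349, -0.06679999828338623], [0.8507000207901001, 0.048700001090765]]
roof [[0.6572999954223633, 0.08060000091791153], [0.6682999730110168, 0.19679999351501465], [0.852400004863739, 0.062199998646974564], [0.8633000254631042, 0.17839999496936798]]
yellow 962 199 x [0.5973 0.6    0.6056 0.6116 0.6139] y [0.0895 0.143  0.1988] z [0.051  0.0557 0.0595]
green 1054 202 x [0.5747 0.5777 0.5838 0.5896 0.5932] y [-0.0357  0.016   0.0702] z [0.0512 0.0554 0.06  ]
orange 2093 196 x [0.4638 0.4661 0.4719 0.4775 0.4795] y [-0.1572 -0.1038 -0.0485] z [0.0516 0.0559 0.0594]
[[106, 230, 143, 250, 21861], [347, 234, 35, 3, 70], [339, 246, 49, 58, 2232], [240, 248, 3, 4, 12], [236, 249, 50, 34, 1278], [621, 363, 19, 20, 272]]
0.004772147121223794
```

```bash
python3 -c "
from cell import *
close_job()"
```

```text
the job is handed in; nothing more can be done
```

The changeover is done and handed in at about 15.4 s of the 45 s allowed; `close_job` gives no verdict.

I pushed the yellow tray home with shut fingertips until it stalled at its stop. Then I lowered the fingertips into the orange tray's pocket and drew it out by the lip until it stalled at its outer stop.

**Last checks (top camera):**
- **Yellow tray:** it moved about 72 mm and its lip is now 50 mm in front of its case, which is the home position.
- **Orange tray:** it moved about 108 mm from a start about 1 mm out, so it is about 109 mm out against the 102 mm needed. Two readings of its travel differed by about 1 mm.
- **Green tray:** its lip reads within about 0.1 mm of where it started.
- **Spools:** the two in the orange tray are standing. The purple spool is hidden inside the yellow case and could not be seen; that tray was pushed slowly, at about 5 cm/s.
- **Bystanders:** the jar, glue gun and cup show no change from the first picture. In the last picture the arm partly hid the bowls. They were unchanged in the view before it, and the arm then passed with its fingertips at 0.24 m, well above them.
- **Robot:** it ended clear of everything, with the wrist force near zero.

No check failed.

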